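# Hang the deep tote on the hook stand

## Task

Two wooden carrying totes stand on the bench. Pick up the deep one (the one with the higher tray walls) and hang it by its handle bar on the two-armed steel hook stand, so that the bar rests across both arms, behind their upturned tips, and the tote hangs level, still and free of the bench. Leave the shallow tote standing where it is.

Things in the scene. Friction and masses are not known exactly. Their poses are not given: they have to be found in the camera images.
- deep_tote_handle (a point): Centre of the deep tote's handle bar, 130 mm above the tote's underside. Bar straight, level, square: 16 mm wide (x), 18 mm high (z), 122 mm free length (y) between the end boards. Window under the bar down to the tray walls: 71 mm high, open right through along x. Axes: x across the bar, y along it, z up.
- deep_tote: Open wooden tray, 90 mm (x) by 138 mm (y), walls 50 mm high; origin at the centre of its underside, axes as the handle's. The 8 mm end boards (outer faces at y = -69 and +69 mm) rise, 36 mm wide, to 144 mm and carry the bar. About 0.25 kg, loose.
- shallow_tote_handle (a point): Centre of the shallow tote's handle bar, 130 mm above its underside: same build, plan size, bar and axes as the deep tote, but tray walls only 22 mm high. Loose; it stays where it stands.
- hook_seat (a point): Where the bar belongs: midway between the two arms, level with their top, 160 mm above the bench. x runs from the open arm tips to the posts, y from arm to arm, z up. Arms: level 8 mm rods at y = -38 and +38 mm, ending at x = -64 mm in upturned tips (top 14 mm above the arms), bending down into posts at x = +70 mm. A hung bar's centre is 9 mm above this point.
- hook_stand: The steel hook stand, fixed to the bench; origin on the bench straight below the seat, axes as the seat's. Nothing stands between or above the arms. Wooden base board 12 mm thick, from x = -55 to +105 mm, 130 mm wide. A hung tote's underside is 39 mm above the bench.

How it is judged:
At the end, for the whole second after the job is handed in: The deep tote hangs by its bar on both arms: bar centre within 22 mm of the midline, from 52 mm in front of to 40 mm behind the seat, 5 to 13 mm above the arms' top; upright within 10 degrees, at rest; the shallow tote within 30 mm of its place (x of deep_tote_handle in the frame of hook_seat between -0.052 and 0.04 m and y of deep_tote_handle in the frame of hook_seat between -0.022 and 0.022 m and z of deep_tote_handle in the frame of hook_seat between 0.005 and 0.013 m and angle between deep_tote_handle's own z axis and vertical below 0.17 rad and linear speed of deep_tote below 0.02 m/s and angular speed of deep_tote below 0.2 rad/s and contact force between deep_tote and hook_stand above 0.5 N and distance of shallow_tote_handle from where it was at the start of the episode below 0.03 m); the robot touches nothing.
It fails at once if the shallow tote is moved by more than 30 mm (distance of shallow_tote_handle from where it was at the start of the episode above 0.03 m).
It also fails if it takes over 46 s, if anything falls off the work surface, if the arm or the gripper's body presses on something with over 40 N, if the wrist force passes 120 N, or if a joint passes its speed limit or range.

## Robot

A 6-joint arm with a two-finger parallel gripper is mounted at the origin on a cart in front of the work surface, level with it; the furniture and walls round the work are solid. World frame = base frame: x ahead of the robot, y to its left, z up, the work surface at z = 0. Lengths are in m, angles in rad, forces in N, time in s.
With the tool pointing down it reaches from about 0.275 to 0.85 m from the base axis. Payload 19 kg.
Tool frame: the origin (TCP) lies midway between the tips of the shut fingers; the grasp point (between the pads) lies arm.grasp_offset behind it (arm.grasp_offset is the distance from the TCP to the grasp point, in m); z points along the fingers, y is the line along which they close (so a half turn about z gives the same grasp; the last joint's range is limited). The gripper opens to 85 mm and grips with 20 to 120 N. Pads are 22 mm wide; open, the fingers measure 114 mm over their backs; the gripper's body (76 mm by 85 mm) begins 54 mm behind the grasp point. The pads swing forward as they close: fully open they stand 13 mm farther back than shut.
Start: joints at [1.046, 0.15, 1.437, -0, 1.554, -0.134], TCP at [0.219, 0.532, 0.231] pointing down, gripper open.
Joint ranges: [-2.8, 2.8], [-0.68, 2.1], [0.12, 2.68], [-1.39, 4.53], [0.16, 2.79], [-2.81, 2.81]. Speed limits (rad/s): [1.89, 1.89, 2.22, 3.01, 3.01, 3.01].

## Interface

Orientations are given as a unit quaternion [x, y, z, w].
In Python, from rig import sensors, eyes, arm gives the robot as it stands.
- The arm moves only by the tool apply_moves, never from a script. Its argument "motion" is one flat list of numbers, 7 for each row, row after row: the shift along the world's x, y, z in cm, then the turn, a rotation vector about the world's x, y, z in degrees, then the opening, from 0 (shut) to 1 (fully open). In form: [tx, ty, tz, rx, ry, rz, jaw, tx, ty, tz, rx, ry, rz, jaw, ...]. A call has 1 to 5 rows; each row shifts and turns the commanded pose from where the row before left it; what a row does not reach is not made up. A row lasts 1/12 s, in which the tool goes at most 41.7 mm and 7.16 degrees, less where a joint would pass 70% of its speed; a pose out of reach is approached as far as the arm can. A call with a gripper value outside its range is refused whole. The fingers move at their own pace and stop on an object; "newtons" is the grip in N (left out, the last holds). Time passes only in rows, so rows that do not move let the fingers close. It gives the time, the measured TCP pose, the force, the opening and the grip force at its end, in the units of the state.
- sensors.get_state(): the state, without advancing time (a new reading comes with each control period).
- eyes.snapshot(name): name is "scene" or "top" or "wrist"; returns the picture (420x560x3 uint8, red, green, blue); there is no depth.
- eyes.camera_model(name): a dict with "vfov" (degrees; the focal length in pixels is half the picture's height over the tangent of half this angle, whatever the lens; pixels are square), "cx", "cy" (the principal point, pixels), "pose" (4x4, takes a point from camera to world coordinates). Camera axes: x right, y down, z forward; pixel columns grow to the right and rows downward; lengths in m; the calibration is good to about 2 mm. A picture is of the moment at which its call begins: read the wrist's pose just before it. camera_model takes no time and is no camera call; for the wrist camera it gives the pose at the moment of the call.
- arm.finish_job(): hands the job in; it is judged then, once.
The state is a dict: "clock": time; "q": joint angles; "qvel": joint speeds; "tau": joint torques, N m; "ee_pos": TCP position; "eef_rot": TCP orientation; "ft_force": force on the tool from outside, world axes, zero at the start; "ft_torque": the same for the moment, N m; "opening": finger opening in m; "grip_force": force on a finger pad.
Only numpy, scipy, OpenCV 4.12 (cv2) and the standard library are available. Lean on these libraries where they do the work, as an engineer would, in place of code of your own. Each camera call takes 0.05 s, during which the arm holds its last target. There are 200 camera calls.

## Working session

There is one attempt and no reset: what is moved stays moved. The work goes in short steps, Python scripts to look and compute and a tool call to move; the robot and the scene stay as the last step left them, time stands still between calls to the robot, and variables do not carry over. Pictures are saved under pics/ and viewed, at most 10 in all, crops included, and the job is handed in when it is done.

Besides the shell and the picture viewer there is one more tool, called after ">>>" as a command line: name --argument value ..., lists and objects as JSON in quotes. apply_moves: Moves the arm, as the interface text tells. Its arguments: {"type":"object","properties":{"motion":{"type":"array"},"newtons":{"type":"number"}},"required":["motion"]}

```bash
mkdir -p pics; ls; python3 - <<'E'
from rig import sensors, eyes, arm
import cv2,numpy as np
s=sensors.get_state(); print(s['clock'],s['ee_pos'],s['eef_rot'],s['opening'],arm.grasp_offset)
for n in ['scene','top']:
    im=eyes.snapshot(n); cv2.imwrite(f'pics/{n}0.png',im[...,::-1]); m=eyes.camera_model(n); print(n,m)
E
```

```text
pics
0.0 [0.21893164 0.53144564 0.23070106] [ 1.94182007e-01  9.80965349e-01 -5.41019634e-04 -1.97575510e-04] 0.08531810772689784 0.0187
scene {'vfov': 47.67461021745624, 'cx': 273.2401646298398, 'cy': 219.36883225241212, 'pose': array([[ 0.72883108, -0.49683215,  0.47112957,  0.08403682],
       [-0.68445614, -0.54679477,  0.48221912, -0.25880226],
       [ 0.01802923, -0.67392381, -0.73858083,  0.83993852],
       [ 0.        ,  0.        ,  0.        ,  1.        ]])}
top {'vfov': 48.31173645873036, 'cx': 275.2850883219845, 'cy': 219.13092219827098, 'pose': array([[ 0.00840759, -0.99342317,  0.11419162,  0.42304232],
       [-0.99983456, -0.00650951,  0.0169846 ,  0.20473134],
       [-0.01612956, -0.11431552, -0.99331354,  1.06801444],
       [ 0.        ,  0.        ,  0.        ,  1.        ]])}
```

View pics/scene0.png

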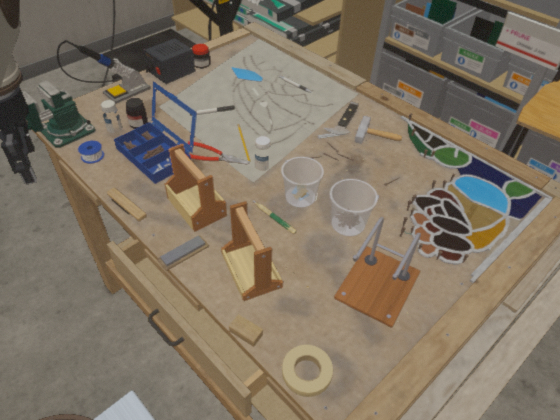

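View pics/top0.png

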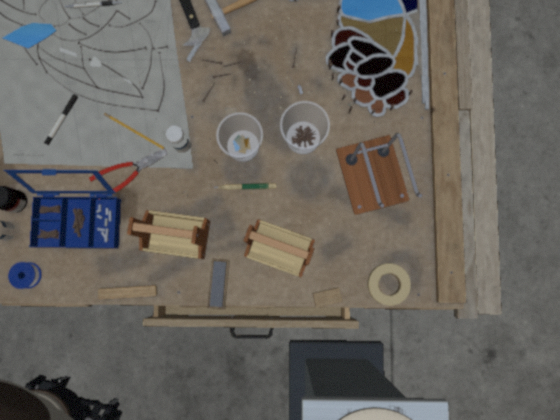

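The top view shows one tote at about (171,233) and the other at (280,247). The stand is at (375,173), with arms running from (352,155) to (375,205) and from (398,135) to (418,193). I'll zoom in to tell which tote is deep.

```bash
python3 - <<'E'
import cv2,numpy as np
a=cv2.imread('pics/scene0.png');b=cv2.imread('pics/top0.png')
r=lambda im,x,y,w,h:cv2.resize(im[y:y+h,x:x+w],(400,300),interpolation=cv2.INTER_CUBIC)
cv2.imwrite('pics/c1.png',np.vstack([np.hstack([r(a,155,145,160,120),r(a,205,195,140,105)]),np.hstack([r(b,120,195,120,90),r(b,225,200,120,90)])]))
r2=lambda im,x,y,w,h:cv2.resize(im[y:y+h,x:x+w],(400,400),interpolation=cv2.INTER_CUBIC)
cv2.imwrite('pics/c2.png',np.hstack([r2(b,328,122,100,100),r2(a,325,215,110,110)]))
E
```

```text
(no output)
```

View pics/c1.png

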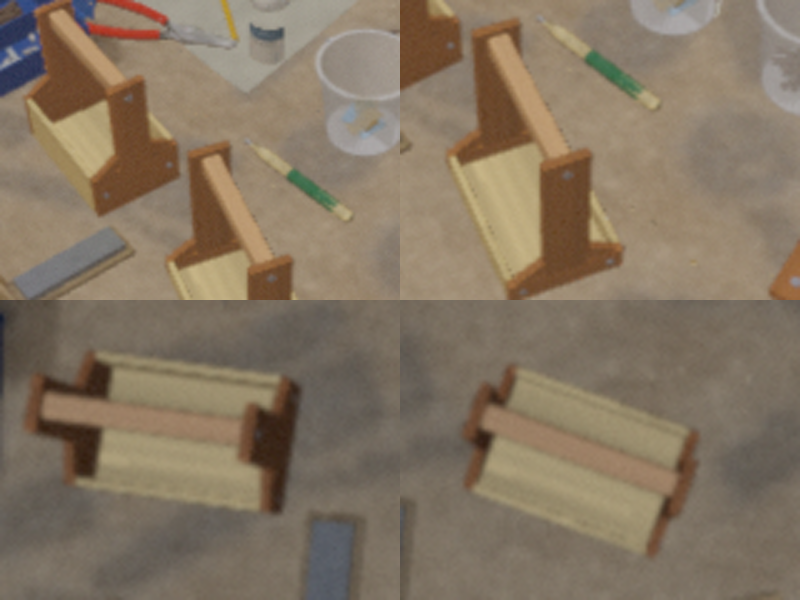

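View pics/c2.png

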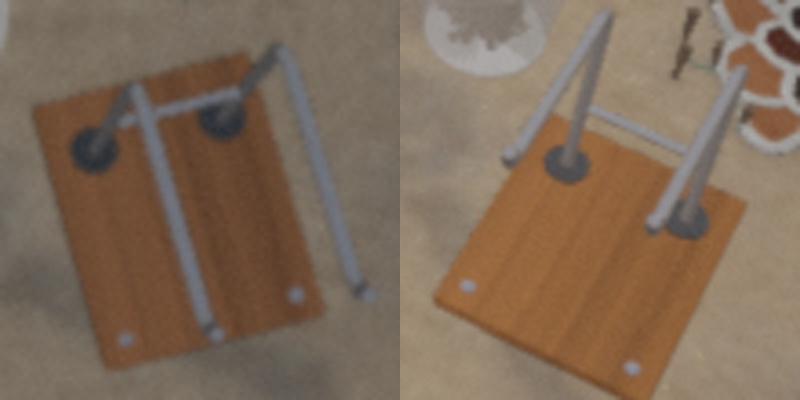

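The left tote, at (171,233) in the top view, is the deep one because its side walls are taller. Next I'll turn the pixels I read into world points and check them against the sizes given.

```bash
cat > h.py <<'E'
import numpy as np
from rig import sensors, eyes, arm
def ray(cam,px,m=None):
    m=m or eyes.camera_model(cam); f=210/np.tan(np.radians(m['vfov']/2)); T=m['pose']
    d=T[:3,:3]@np.array([(px[0]-m['cx'])/f,(px[1]-m['cy'])/f,1]); return T[:3,3],d
def onz(cam,px,z,m=None):
    o,d=ray(cam,px,m); return o+d*(z-o[2])/d[2]
def two(p,q,c1='top',c2='scene'):
    o,d=ray(c1,p);o2,d2=ray(c2,q); t=np.linalg.lstsq(np.c_[d,-d2],o2-o,rcond=None)[0]
    a=o+d*t[0];b=o2+d2*t[1]; return (a+b)/2,np.linalg.norm(a-b)
E
python3 - <<'E'
from h import *
np.set_printoptions(precision=4,suppress=True)
def rep(n,a,b): d=b-a; print(n,a,b,'mid',(a+b)/2,'len',np.linalg.norm(d),'ang',np.degrees(np.arctan2(d[1],d[0])))
C=lambda x,y:(120+x*.3,195+(y-300)*.3); D=lambda x,y:(225+x*.3,200+(y-300)*.3)
rep('deepbar',onz('top',C(42,407),.139),onz('top',C(243,428),.139))
rep('shal',onz('top',D(485,415) if 0 else D(85,415),.139),onz('top',D(272,480),.139))
S=lambda x,y:(328+x/4,122+y/4); s=lambda x,y:(325+x*.275,215+y*.275)
tl,tr,bl,br=S(213,332),S(365,294),S(137,90),S(283,50)
rep('armL',onz('top',tl,.17),onz('top',bl,.16)); rep('armR',onz('top',tr,.17),onz('top',br,.16))
B=[onz('top',S(*p),.012) for p in [(35,105),(248,52),(325,312),(108,368)]]
rep('far',B[0],B[1]);rep('near',B[3],B[2]);rep('side',B[3],B[0])
print(two(tl,s(110,157)),two(tr,s(255,222)),two(bl,s(207,15)),two(br,s(342,72)))
b2=[onz('scene',s(*p),.012) for p in [(35,298),(255,398)]]; print(b2)
# deep bar in scene crop: scale 160/400
q=lambda x,y:(155+x*.4,145+y*.4)
print(two(C(42,407),q(52,13)),two(C(243,428),q(118,87)))
E
```

```text
deepbar [0.5119 0.5064 0.139 ] [0.5001 0.3848 0.139 ] mid [0.506  0.4456 0.139 ] len 0.12209787936420813 ang -95.54788430717582
shal [0.4987 0.2697 0.139 ] [0.4608 0.1581 0.139 ] mid [0.4798 0.2139 0.139 ] len 0.11790655427430027 ang -108.74781053084746
armL [0.5551 0.0157 0.17  ] [0.6775 0.0491 0.16  ] mid [0.6163 0.0324 0.165 ] len 0.12727032605449326 ang 15.228711607465696
armR [ 0.5741 -0.0577  0.17  ] [ 0.6981 -0.0234  0.16  ] mid [ 0.6361 -0.0406  0.165 ] len 0.12911658502953638 ang 15.46003696408163
far [0.7099 0.0824 0.012 ] [ 0.7417 -0.0405  0.012 ] mid [0.7258 0.021  0.012 ] len 0.1269694465199968 ang -75.47756354161741
near [0.5573 0.0421 0.012 ] [ 0.5902 -0.0811  0.012 ] mid [ 0.5737 -0.0195  0.012 ] len 0.12750477999367485 ang -75.08186243241057
side [0.5573 0.0421 0.012 ] [0.7099 0.0824 0.012 ] mid [0.6336 0.0623 0.012 ] len 0.15777225564037406 ang 14.794262432171337
(array([0.5566, 0.0141, 0.1667]), np.float64(0.002784060733311095)) (array([ 0.5753, -0.0591,  0.1697]), np.float64(0.003343004230316517)) (array([0.6804, 0.047 , 0.1525]), np.float64(0.002189815157018529)) (array([ 0.7014, -0.0263,  0.1519]), np.float64(0.002170126994495951))
[array([0.5577, 0.0392, 0.012 ]), array([ 0.5981, -0.0846,  0.012 ])]
(array([0.5125, 0.5061, 0.1385]), np.float64(0.0013858551352674273)) (array([0.4989, 0.386 , 0.1377]), np.float64(0.003145176871005654))
```

Everything checks out. The bar measures 122 mm, and the arms are 76 mm apart at a yaw of 15.1°. The seat comes to about (0.626, -0.005) from both the arm tips and the base board. The deep bar is centred at (0.506, 0.446) with a yaw of -5.5°. Moving above it now.

>>> apply_moves --motion '[2.4, -0.7, 0, 0, 0, -6.1, 1, 2.4, -0.7, 0, 0, 0, -6.1, 1, 2.4, -0.7, 0, 0, 0, -6.1, 1, 2.4, -0.7, 0, 0, 0, -6.1, 1, 2.4, -0.7, 0, 0, 0, -6.1, 1]' --newtons 60

```text
clock: 0.52
ee_pos: [0.34, 0.4961, 0.231]
eef_rot: [0.448, 0.894, -0.0, -0.0]
ft_force: [-0.6, 0.5, -0.7]
opening: 0.0851
grip_force: 0.0
```

>>> apply_moves --motion '[2.4, -0.7, 0, 0, 0, -6.1, 1, 2.4, -0.7, 0, 0, 0, -6.1, 1, 2.4, -0.7, 0, 0, 0, -6.1, 1, 2.4, -0.7, 0, 0, 0, -6.1, 1, 2.4, -0.7, 0, 0, 0, -6.1, 1]'

```text
clock: 0.93
ee_pos: [0.4601, 0.461, 0.2309]
eef_rot: [0.667, 0.745, -0.0, -0.0]
ft_force: [0.3, -0.2, 0.1]
opening: 0.0854
grip_force: 0.0
```

>>> apply_moves --motion '[2.4, -0.8, 0, 0, 0, -6.1, 1, 2.3, -0.7, 0, 0, 0, -6.0, 1, 0, 0, 0, 0, 0, 0, 1, 0, 0, 0, 0, 0, 0, 1]'

```text
clock: 1.27
ee_pos: [0.5068, 0.446, 0.2303]
eef_rot: [0.741, 0.672, -0.001, -0.0]
ft_force: [-0.1, -0.7, -0.6]
opening: 0.0856
grip_force: 0.0
```

```bash
python3 - <<'E'
from h import *
import cv2,pickle
from scipy.spatial.transform import Rotation as R
s=sensors.get_state(); m=eyes.camera_model('wrist'); im=eyes.snapshot('wrist')
cv2.imwrite('pics/w1.png',im[...,::-1]); pickle.dump(m,open('w1.pkl','wb'))
y=R.from_quat(s['eef_rot']).as_matrix(); print(s['clock'],s['ee_pos'],np.degrees(np.arctan2(y[1,1],y[0,1])),y[:,2],s['q'])
E
```

```text
1.2667 [0.50683346 0.4459802  0.23029339] -5.557240995015342 [-1.30868231e-03 -7.26144159e-04 -9.99998880e-01] [6.07539936e-01 3.63027217e-01 1.17533936e+00 1.50943091e-04
 1.60471510e+00 7.04536572e-01]
```

View pics/w1.png

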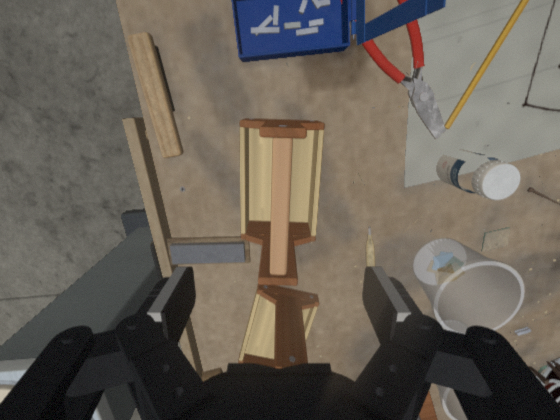

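The wrist view shows the bar running from (283,137) to (278,273), between the open fingers.

```bash
python3 - <<'E'
from h import *
import pickle
m=pickle.load(open('w1.pkl','rb'))
a,b=onz('w',(283,137),.139,m),onz('w',(278,273),.139,m); d=a-b
print(a,b,(a+b)/2,np.linalg.norm(d),np.degrees(np.arctan2(d[1],d[0])))
E
```

```text
[0.51535184 0.50725268 0.139     ] [0.49964018 0.38812054 0.139     ] [0.50749601 0.44768661 0.139     ] 0.12016373349964068 82.4869454904553
```

The two measurements agree to within 2 mm, so I'll descend and grip.

>>> apply_moves --motion '[0, 0.1, -3, 0, 0, -0.5, 1, 0, 0, -3, 0, 0, 0, 1, 0, 0, -3, 0, 0, 0, 1, 0, 0, -2, 0, 0, 0, 1, 0, 0, -0.9, 0, 0, 0, 1]'

```text
clock: 1.73
ee_pos: [0.504, 0.4475, 0.1091]
eef_rot: [0.742, 0.67, -0.002, -0.0]
ft_force: [0.7, 0.1, -0.6]
opening: 0.0852
grip_force: 0.0
```

>>> apply_moves --motion '[0, 0, 0, 0, 0, 0, 0.5, 0, 0, 0, 0, 0, 0, 0.2, 0, 0, 0, 0, 0, 0, 0, 0, 0, 0, 0, 0, 0, 0, 0, 0, 0, 0, 0, 0, 0]' --newtons 60

```text
clock: 2.15
ee_pos: [0.5064, 0.4479, 0.1136]
eef_rot: [0.743, 0.669, 0.001, 0.0]
ft_force: [0.8, 0.7, 0.8]
opening: 0.0256
grip_force: 0.0
```

>>> apply_moves --motion '[0, 0, 0, 0, 0, 0, 0, 0, 0, 0, 0, 0, 0, 0, 0, 0, 0, 0, 0, 0, 0, 0, 0, 0, 0, 0, 0, 0, 0, 0, 0, 0, 0, 0, 0]'

```text
clock: 2.57
ee_pos: [0.5065, 0.4478, 0.1131]
eef_rot: [0.743, 0.669, 0.001, 0.0]
ft_force: [2.4, 0.7, 7.5]
opening: 0.0146
grip_force: 63.8
```

It's gripped. Now lifting slowly at first, up to a bar height of about 0.35.

>>> apply_moves --motion '[0, 0, 0.7, 0, 0, 0, 0, 0, 0, 1.3, 0, 0, 0, 0, 0, 0, 2, 0, 0, 0, 0, 0, 0, 2, 0, 0, 0, 0, 0, 0, 2, 0, 0, 0, 0]'

```text
clock: 2.98
ee_pos: [0.5059, 0.4475, 0.1941]
eef_rot: [0.743, 0.669, -0.0, -0.0]
ft_force: [0.4, 0.4, -2.1]
opening: 0.0147
grip_force: 62.6
```

>>> apply_moves --motion '[0, 0, 3, 0, 0, 0, 0, 0, 0, 3, 0, 0, 0, 0, 0, 0, 3, 0, 0, 0, 0, 0, 0, 3, 0, 0, 0, 0, 0, 0, 2, 0, 0, 0, 0]'

```text
clock: 3.4
ee_pos: [0.5058, 0.4475, 0.3367]
eef_rot: [0.743, 0.669, 0.002, 0.0]
ft_force: [-0.0, 0.9, -1.9]
opening: 0.0151
grip_force: 62.6
```

```bash
python3 - <<'E'
from h import *
import cv2
im=eyes.snapshot('scene'); cv2.imwrite('pics/s2.png',im[...,::-1]); s=sensors.get_state();print(s['ee_pos'],s['ft_force'],s['ft_torque'],s['grip_force'])
E
```

```text
[0.50610408 0.44770451 0.34006487] [0.30238496 0.54909113 2.38893185] [ 0.02081649 -0.07979784 -0.04983338] 62.64879584312439
```

View pics/s2.png

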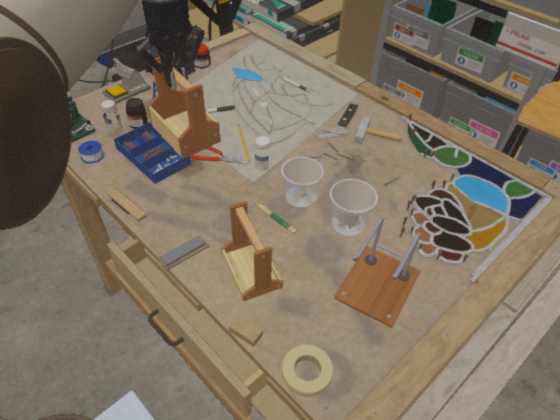

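The deep tote is held level at about (185,115) and the shallow one is undisturbed at (252,250). Next I'll carry it over to the front of the stand.

>>> apply_moves --motion '[0, -0.8, 0, 0, 0, 0.6, 0, 0, -1.6, 0, 0, 0, 1.1, 0, -0.1, -2.6, 0, 0, 0, 1.1, 0, 0, -2.6, 0, 0, 0, 1.1, 0, 0, -2.6, 0, 0, 0, 1.1, 0]'

```text
clock: 3.87
ee_pos: [0.5043, 0.344, 0.3312]
eef_rot: [0.713, 0.702, -0.001, -0.0]
ft_force: [1.2, -0.1, -2.2]
opening: 0.0148
grip_force: 62.6
```

>>> apply_moves --motion '[-0.1, -2.6, 0, 0, 0, 1.1, 0, 0, -2.6, 0, 0, 0, 1.1, 0, -0.1, -2.6, 0, 0, 0, 1.1, 0, 0, -2.6, 0, 0, 0, 1.1, 0, -0.1, -2.6, 0, 0, 0, 1.1, 0]'

```text
clock: 4.28
ee_pos: [0.5012, 0.2139, 0.3314]
eef_rot: [0.678, 0.735, -0.001, -0.0]
ft_force: [1.3, 0.7, -2.7]
opening: 0.015
grip_force: 62.6
```

>>> apply_moves --motion '[-0.1, -2.6, 0, 0, 0, 1.1, 0, 0, -2.6, 0, 0, 0, 1.1, 0, -0.1, -2.6, 0, 0, 0, 1.1, 0, 0, -2.6, 0, 0, 0, 1.1, 0, -0.1, -2.6, 0, 0, 0, 1.1, 0]'

```text
clock: 4.7
ee_pos: [0.4981, 0.0841, 0.3314]
eef_rot: [0.642, 0.767, -0.001, -0.001]
ft_force: [0.3, -0.6, -2.5]
opening: 0.015
grip_force: 62.6
```

>>> apply_moves --motion '[-0.1, -2.6, 0, 0, 0, 1.1, 0, -0.1, -2.6, 0, 0, 0, 1.1, 0, -0.1, -2.6, 0, 0, 0, 1.1, 0, -0.1, -1.6, 0, 0, 0, 0.9, 0, 0, -0.8, 0, 0, 0, 0.5, 0]'

```text
clock: 5.12
ee_pos: [0.4941, -0.0184, 0.3315]
eef_rot: [0.611, 0.792, -0.001, -0.001]
ft_force: [0.3, 0.8, -2.7]
opening: 0.0152
grip_force: 62.6
```

>>> apply_moves --motion '[0, 0, 0, 0, 0, 0, 0, 0, 0, 0, 0, 0, 0, 0]'

```text
clock: 5.28
ee_pos: [0.4947, -0.0162, 0.3319]
eef_rot: [0.611, 0.792, -0.0, -0.0]
ft_force: [-0.8, 0.3, -2.8]
opening: 0.015
grip_force: 62.6
```

>>> apply_moves --motion '[0, -1.2, -1, 0, 0, 0.4, 0, 0, -1.2, -2, 0, 0, 0, 0, 0, 0, -3, 0, 0, 0, 0, 0, 0, -3, 0, 0, 0, 0, 0, 0, -3, 0, 0, 0, 0]'

```text
clock: 5.7
ee_pos: [0.4948, -0.0393, 0.2109]
eef_rot: [0.608, 0.794, 0.0, -0.0]
ft_force: [0.1, -0.2, -2.6]
opening: 0.0151
grip_force: 62.6
```

>>> apply_moves --motion '[0, 0, -1.6, 0, 0, 0, 0, 0, 0, -0.8, 0, 0, 0, 0, 0, 0, 0, 0, 0, 0, 0, 0, 0, 0, 0, 0, 0, 0]'

```text
clock: 6.03
ee_pos: [0.4953, -0.0398, 0.189]
eef_rot: [0.608, 0.794, 0.0, 0.0]
ft_force: [0.3, 0.6, -1.3]
opening: 0.015
grip_force: 62.5
```

```bash
python3 - <<'E'
from h import *
import cv2
a=eyes.snapshot('scene');b=eyes.snapshot('top')
r=lambda im,x,y:cv2.resize(im[y:y+200,x:x+200,::-1],(400,400),interpolation=cv2.INTER_CUBIC)
cv2.imwrite('pics/s3.png',np.hstack([r(a,250,180),r(b,280,110)])); s=sensors.get_state();print(s['ee_pos'],s['eef_rot'],s['ft_force'],s['ft_torque'])
E
```

```text
[ 0.49563894 -0.04018657  0.18971551] [6.07857759e-01 7.94045380e-01 3.94058763e-04 8.50598915e-04] [ 0.52519373  0.39919473 -1.51057946] [ 0.00787701  0.03407528 -0.01359265]
```

View pics/s3.png

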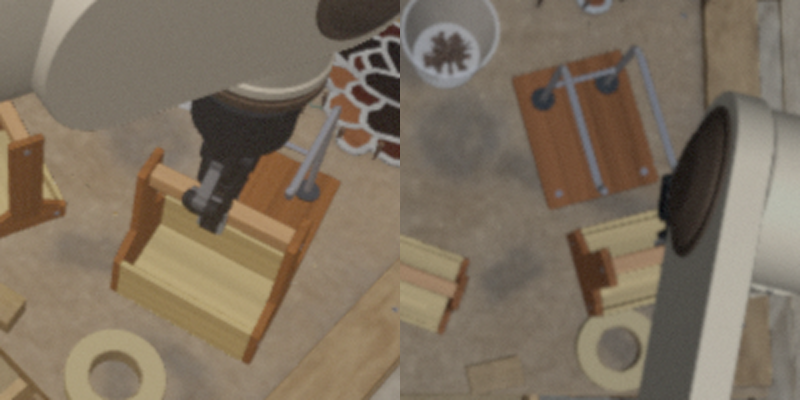

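The tote is held level in front of the arm tips and aligned with them. Sliding it in along the stand's x axis.

>>> apply_moves --motion '[1.0, 0.27, 0, 0, 0, 0, 0, 1.5, 0.4, 0, 0, 0, 0, 0, 1.5, 0.4, 0, 0, 0, 0, 0, 1.5, 0.4, 0, 0, 0, 0, 0, 1.5, 0.4, 0, 0, 0, 0, 0]'

```text
clock: 6.55
ee_pos: [0.5667, -0.0213, 0.1891]
eef_rot: [0.608, 0.794, 0.0, 0.001]
ft_force: [-0.4, -0.6, -2.3]
opening: 0.0146
grip_force: 62.6
```

>>> apply_moves --motion '[1.5, 0.4, 0, 0, 0, 0, 0, 1.5, 0.4, 0, 0, 0, 0, 0, 1.5, 0.4, 0, 0, 0, 0, 0, 1.0, 0.3, 0, 0, 0, 0, 0, 0, 0, 0, 0, 0, 0, 0]'

```text
clock: 6.97
ee_pos: [0.6221, -0.006, 0.1884]
eef_rot: [0.608, 0.794, 0.0, 0.0]
ft_force: [1.1, -0.5, -3.0]
opening: 0.0149
grip_force: 62.6
```

>>> apply_moves --motion '[0, 0, -1, 0, 0, 0, 0, 0, 0, -1, 0, 0, 0, 0, 0, 0, -0.7, 0, 0, 0, 0, 0, 0, 0, 0, 0, 0, 0]'

```text
clock: 7.3
ee_pos: [0.6189, -0.0067, 0.159]
eef_rot: [0.608, 0.794, -0.001, -0.001]
ft_force: [-1.3, 0.0, -3.3]
opening: 0.0151
grip_force: 62.5
```

```bash
python3 - <<'E'
from h import *
import cv2
a=eyes.snapshot('scene');b=eyes.snapshot('top')
r=lambda im,x,y:cv2.resize(im[y:y+200,x:x+200,::-1],(400,400),interpolation=cv2.INTER_CUBIC)
cv2.imwrite('pics/s4.png',np.hstack([r(a,290,140),r(b,280,70)])); s=sensors.get_state();print(s['ee_pos'],s['eef_rot'],s['ft_force'],s['ft_torque'])
E
```

```text
[ 0.619644   -0.00680631  0.16101876] [ 6.08105099e-01  7.93856454e-01 -2.05117360e-04 -2.77312947e-04] [-0.42198822  0.50460008 -1.86023146] [-0.00692091 -0.0323313   0.01043298]
```

View pics/s4.png

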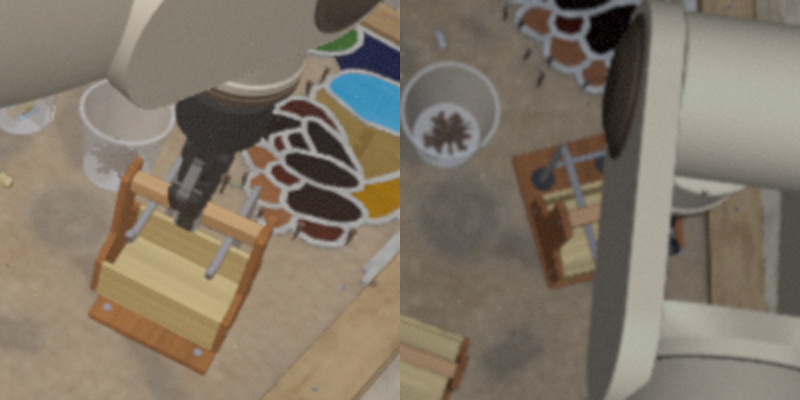

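Both arms pass through the window, well inside the end boards. Now lowering gently until contact.

>>> apply_moves --motion '[0, 0, -0.4, 0, 0, 0, 0, 0, 0, -0.2, 0, 0, 0, 0, 0, 0, 0, 0, 0, 0, 0]'

```text
clock: 7.65
ee_pos: [0.6199, -0.0067, 0.1549]
eef_rot: [0.608, 0.794, -0.0, -0.0]
ft_force: [0.5, 0.6, -3.2]
opening: 0.0149
grip_force: 62.5
```

>>> apply_moves --motion '[0, 0, -0.2, 0, 0, 0, 0, 0, 0, 0, 0, 0, 0, 0, 0, 0, 0, 0, 0, 0, 0]'

```text
clock: 7.9
ee_pos: [0.62, -0.0067, 0.1532]
eef_rot: [0.608, 0.794, -0.0, -0.0]
ft_force: [0.5, -0.5, -3.0]
opening: 0.0147
grip_force: 62.5
```

>>> apply_moves --motion '[0, 0, -0.1, 0, 0, 0, 0, 0, 0, -0.1, 0, 0, 0, 0, 0, 0, 0, 0, 0, 0, 0]'

```text
clock: 8.15
ee_pos: [0.6202, -0.0067, 0.1518]
eef_rot: [0.608, 0.794, 0.0, 0.0]
ft_force: [-1.0, 0.1, 3.0]
opening: 0.0148
grip_force: 63.4
```

>>> apply_moves --motion '[0, 0, -0.1, 0, 0, 0, 0, 0, 0, 0, 0, 0, 0, 0, 0, 0, 0, 0, 0, 0, 0]'

```text
clock: 8.4
ee_pos: [0.6203, -0.0067, 0.1517]
eef_rot: [0.608, 0.794, 0.0, 0.001]
ft_force: [-5.8, 0.4, 13.7]
opening: 0.015
grip_force: 64.9
```

The bar is in contact with the arms. Easing off by 1 mm and releasing.

>>> apply_moves --motion '[0, 0, 0.1, 0, 0, 0, 0, 0, 0, 0, 0, 0, 0, 0.25, 0, 0, 0, 0, 0, 0, 0.4, 0, 0, 0, 0, 0, 0, 0.6, 0, 0, 0, 0, 0, 0, 0.6]'

```text
clock: 8.82
ee_pos: [0.62, -0.0067, 0.1511]
eef_rot: [0.608, 0.794, -0.0, -0.0]
ft_force: [-0.7, -0.7, 0.0]
opening: 0.0512
grip_force: 0.0
```

>>> apply_moves --motion '[0, 0, 0, 0, 0, 0, 0.6, 0, 0, 0, 0, 0, 0, 0.6, 0, 0, 1, 0, 0, 0, 0.6, 0, 0, 2, 0, 0, 0, 0.6, 0, 0, 3, 0, 0, 0, 0.6]'

```text
clock: 9.23
ee_pos: [0.6192, -0.0066, 0.2105]
eef_rot: [0.608, 0.794, -0.001, -0.002]
ft_force: [0.5, -0.1, 0.5]
opening: 0.051
grip_force: 0.0
```

>>> apply_moves --motion '[0, 0, 4, 0, 0, 0, 0.6, 0, 0, 4, 0, 0, 0, 0.6, -4, 0, 2, 0, 0, 0, 0.6, -4, 0, 0, 0, 0, 0, 0.6, -4, 0, 0, 0, 0, 0, 0.6]'

```text
clock: 9.65
ee_pos: [0.5018, -0.0067, 0.3113]
eef_rot: [0.608, 0.794, 0.0, 0.001]
ft_force: [-0.3, 0.9, 0.4]
opening: 0.051
grip_force: 0.0
```

>>> apply_moves --motion '[-4, 0, 0, 0, 0, 0, 0.6, -4, 0, 0, 0, 0, 0, 0.6, -4, 0, 0, 0, 0, 0, 0.6, 0, 0, 0, 0, 0, 0, 0.6, 0, 0, 0, 0, 0, 0, 0.6]'

```text
clock: 10.07
ee_pos: [0.3816, -0.0066, 0.3117]
eef_rot: [0.608, 0.794, 0.001, 0.002]
ft_force: [0.8, -1.0, -0.4]
opening: 0.0512
grip_force: 0.0
```

```bash
python3 - <<'E'
from h import *
import cv2
a=eyes.snapshot('scene');b=eyes.snapshot('top')
r=lambda im,x,y:cv2.resize(im[y:y+200,x:x+200,::-1],(400,400),interpolation=cv2.INTER_CUBIC)
cv2.imwrite('pics/s5.png',np.hstack([r(a,290,140),r(b,280,70)])); s=sensors.get_state();print(s['clock'],s['ee_pos'],s['ft_force'],s['opening'])
E
```

```text
10.1667 [ 0.38315457 -0.00675265  0.31056634] [ 1.65729483  0.10176709 -0.13617392] 0.05150020596989792
```

View pics/s5.png

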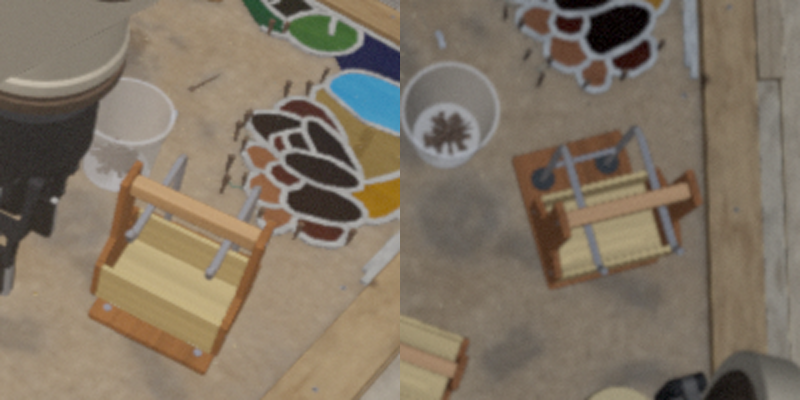

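The bar rests across both arms behind the tips, with ends at (564,218) and (690,193) in the right-hand crop. I'll wait a moment, then check the bar's position and that nothing moves between frames before handing in.

>>> apply_moves --motion '[0, 0, 0, 0, 0, 0, 0.6, 0, 0, 0, 0, 0, 0, 0.6, 0, 0, 0, 0, 0, 0, 0.6, 0, 0, 0, 0, 0, 0, 0.6, 0, 0, 0, 0, 0, 0, 0.6]'

```text
clock: 10.58
ee_pos: [0.383, -0.0067, 0.3097]
eef_rot: [0.608, 0.794, -0.0, -0.0]
ft_force: [-0.9, -0.1, 0.5]
opening: 0.0514
grip_force: 0.0
```

>>> apply_moves --motion '[0, 0, 0, 0, 0, 0, 0.6, 0, 0, 0, 0, 0, 0, 0.6, 0, 0, 0, 0, 0, 0, 0.6, 0, 0, 0, 0, 0, 0, 0.6, 0, 0, 0, 0, 0, 0, 0.6]'

```text
clock: 11.0
ee_pos: [0.3828, -0.0067, 0.3099]
eef_rot: [0.608, 0.794, -0.0, 0.0]
ft_force: [0.1, 0.8, 0.1]
opening: 0.0514
grip_force: 0.0
```

```bash
python3 - <<'E'
from h import *
import cv2
t=lambda x,y:(280+(x-400)/2,70+y/2)
a,b=onz('top',t(564,218),.178),onz('top',t(690,193),.178); m=(a+b)/2; c,s=np.cos(np.radians(15.1)),np.sin(np.radians(15.1))
d=m[:2]-[.626,-.005]; print(m,np.linalg.norm(a-b),'seat xy',c*d[0]+s*d[1],-s*d[0]+c*d[1])
i1=eyes.snapshot('top')[...,::-1].astype(int); r=cv2.imread('pics/s5.png')[:,400:].astype(int)
n=cv2.resize(i1[70:270,280:480].astype(np.uint8),(400,400),interpolation=cv2.INTER_CUBIC).astype(int)
print('diff stand',abs(n-r)[110:300,120:300].mean(),'bg',abs(n-r)[200:350,20:110].mean())
o=cv2.imread('pics/top0.png').astype(int); print('shallow diff',abs(i1-o)[215:280,240:320].mean(), abs(i1-o)[160:180,200:220].mean())
E
```

```text
[ 0.61685079 -0.00722302  0.178     ] 0.12402743094950437 seat xy -0.009412420502059086 0.00023714574818629614
diff stand 1.5293664717348927 bg 1.4668395061728394
shallow diff 3.3348717948717947 3.1366666666666667
```

The bar is centred 9 mm in front of the seat and on the midline. The frames show no motion, and the shallow tote hasn't moved.

```bash
python3 -c "
from rig import arm
print(arm.finish_job())"
```

```text
the job is handed in; nothing more can be done
None
```

The deep tote hangs still by its bar on both hook arms, about 9 mm in front of the seat and on the midline; the shallow tote hasn't moved, and the job was handed in at about 11 s (no verdict was returned).

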